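# Get the hemmed-in culture dish to the light box

### The arm

A 6-joint arm with a two-finger parallel gripper is mounted at the origin on a cart in front of the work surface, level with it; the furniture and walls round the work are solid. World frame = base frame: x ahead of the robot, y to its left, z up, the work surface at z = 0. Lengths are in mm, angles in degrees, forces in N, time in s.
With the tool pointing down it reaches from about 275 to 850 mm from the base axis. Payload 5.2 kg.
Tool frame: the origin (TCP) lies on the centre line of the jaws, within the pads' length; the fingertips stand ctrl.nose_length ahead of it and the grasp point (between the pads) lies 6 mm ahead of it (ctrl.nose_length is the distance from the TCP to the fingertips, in mm); z points along the fingers, y is the line along which they close (so a half turn about z gives the same grasp; the last joint's range is limited). The gripper opens to 85 mm and grips with 20 to 120 N. Pads are 22 mm wide; open, the fingers measure 114 mm over their backs; the gripper's body (76 mm by 85 mm) begins 54 mm behind the grasp point. The pads swing forward as they close: fully open they stand 13 mm farther back than shut.
Start: joints at [58.74, 14.817, 87.949, -0, 77.235, -11.62], TCP at [184.848, 518.012, 256.31] pointing down, gripper open.
Joint ranges: [-179.93, 179.93], [-52.35, 119.4], [10.71, 147.94], [-69.91, 249.91], [12.55, 155.21], [-178.61, 178.61]. Speed limits (degrees/s): [147.25, 147.25, 180, 180, 180, 180].

### API

Orientations are given as a 3x3 rotation matrix whose columns are the frame's x, y, z axes.
In Python, from bench import ctrl gives the robot as it stands. The module is installed in compiled form; this text tells all that it offers.
- The arm moves only by the shell command python3 -m creep 'ROWS' [OPENING]. ROWS is JSON, a list of rows, each a list of 2 entries, a list of its own where there are three numbers: the shift along the tool's x, y, z in m, then the turn, a rotation vector about the tool's x, y, z in degrees. A call has 1 to 12 rows; each row is the pose to reach, as a shift and turn from the pose commanded when the call began, along the tool's axes at that moment; what a row does not reach only later rows make up. A row lasts 1/8 s, in which the tool goes at most 62.5 mm and 10.7 degrees, less where a joint would pass 70% of its speed; a pose out of reach is approached as far as the arm can. A call with a gripper value outside its range is refused whole. OPENING is the finger opening in m, from 0 to 0.0854, set as the call begins (- or left out, the last holds). The fingers move at their own pace and stop on an object; the grip force is fixed at half the most. Time passes only in rows, so rows that repeat a pose let the fingers close. It gives the time, the measured TCP pose, the force, the opening and the grip force at its end, in the units of the state.
- ctrl.state(): the state, without advancing time (a new reading comes with each control period).
- ctrl.capture(name): name is "scene" or "top"; returns a dict with "pixels" (480x640x3 uint8, red, green, blue), "fx", "fy", "cx", "cy" (pixels), "R" (3x3) and "t" (3): a world point X has camera coordinates R X + t. Camera axes: x right, y down, z forward; pixel columns grow to the right and rows downward; lengths in mm; the calibration is good to about 2 mm. A picture is of the moment at which its call begins. There is no depth.
- ctrl.hand_in(): hands the job in; it is judged then, once.
The state is a dict: "t": time; "qpos": joint angles; "qvel": joint speeds; "joint_torque": joint torques, N m; "tcp_pos": TCP position; "tool_rot": TCP orientation; "contact_force": force on the tool from outside, world axes, zero at the start; "moment": the same for the moment, N m; "opening": opening from 0.0 (shut) to 1.0 (fully open); "grasp_force": force on a finger pad.
Only numpy, scipy, OpenCV 4.12 (cv2) and the standard library are available. Lean on these libraries where they do the work, as an engineer would, in place of code of your own. Each camera call takes 0.05 s, during which the arm holds its last target. There are 200 camera calls.

### The job

The teal culture dish in the spill tray is hemmed in by an amber bottle, a dropper bottle and a red-lidded jar. First move all three out of the tray and stand them upright anywhere on the black rubber mat, then set the teal dish flat in the middle of the ring on the light box, and only then put each of the three back upright in the tray on the very ring where it stood at the start. Do not tip anything over, and leave the white dish and the blue dish where they are.

Things in the scene. Friction and masses are not known exactly. Their poses are not given: they have to be found in the camera images.
- tray: White spill tray, blue lip, fixed, 210 (its x) by 240 mm (its y); origin at the centre of its underside, -x towards the robot, turned up to 0.4 rad. Floor 3 mm thick, lip 4 mm thick, 10 mm high. Black rings 66 mm across on its floor at (-48, 0), (10, 77), (10, -77) mm; either bottle and the jar stand centred on one each at the start, in any order, with the teal dish between, near (30, 0) mm.
- mat: Black rubber mat, fixed, 260 mm (its x) by 110 mm (its y), 3 mm thick, flat; origin at the centre of its underside. It lies left or right of the tray, long side pointing roughly away from the robot (turned up to 0.2 rad); the light box is on the other side. Three things stand in a row on it with 85 mm between centres.
- light_box: Grey square light box, fixed, 150 x 150 mm, 28 mm high (with a thin white round window on top; the dish rests at about 28 mm); origin at the centre of its underside. A black ring 76 mm across is centred on the window right above the origin. Left or right of the tray.
- teal_dish: Closed petri dish with a teal lid (lid fixed on), 66 mm across, 14 mm high, 30 g, loose; origin at the centre of its underside, z up. Taken across its diameter from above, tips close to the tray floor.
- amber_bottle: Amber reagent bottle with a white cap, loose, 150 g: round body 52 mm across up to 92 mm, cap 24 mm across, 110 mm high in all; origin at the centre of its underside, z up.
- dropper_bottle: Dropper bottle, loose, 60 g: brown glass with a paper label and a black collar and rubber bulb on top, 102 mm high in all; body 33 mm across up to 60 mm, collar 24 mm across up to 77 mm, thin bulb above; origin at the centre of its underside, z up.
- red_jar: White sample jar with a red screw lid (fixed on), loose, 80 g: body 44 mm across up to 42 mm, lid 48 mm across from 42 to 58 mm; origin at the centre of its underside, z up.
- white_dish: Bystander: white petri dish, 66 mm across, 14 mm high, loose, beyond one far corner of the tray; origin at the centre of its underside. Leave it alone.
- blue_dish: Bystander: blue petri dish, 74 mm across, 14 mm high, loose, beyond one far corner of the tray; origin at the centre of its underside. Leave it alone.
There are look-alikes about, which are no part of the job. Of the things that look like the red_jar, take the one that is nearest to the robot's base at the start.

How it is judged (in metres and radians):
On the way, in this order (a step that is already met when the one before it is completed fails the run):
1. the amber bottle, the dropper bottle and the red-lidded jar all stand upright and released on the mat, while the teal dish is still where it was in the tray (x of amber_bottle in the frame of mat between -0.13 and 0.13 m and y of amber_bottle in the frame of mat between -0.055 and 0.055 m and height (world z) of each of amber_bottle, dropper_bottle, red_jar below 0.012 m and angle between each of amber_bottle, dropper_bottle, red_jar's own z axis and vertical below 0.15 rad and contact force between each of amber_bottle, dropper_bottle, red_jar and the fingers below 0.05 N and x of dropper_bottle in the frame of mat between -0.13 and 0.13 m and y of dropper_bottle in the frame of mat between -0.055 and 0.055 m and x of red_jar in the frame of mat between -0.13 and 0.13 m and y of red_jar in the frame of mat between -0.055 and 0.055 m and distance of teal_dish from where it was at the start of the episode below 0.03 m), for 0.2 s.
2. the teal dish lies released and centred on the light box while the other three still stand on the mat (x of amber_bottle in the frame of mat between -0.13 and 0.13 m and y of amber_bottle in the frame of mat between -0.055 and 0.055 m and height (world z) of each of amber_bottle, dropper_bottle, red_jar below 0.012 m and angle between each of amber_bottle, dropper_bottle, red_jar's own z axis and vertical below 0.15 rad and contact force between each of amber_bottle, dropper_bottle, red_jar, teal_dish and the fingers below 0.05 N and x of dropper_bottle in the frame of mat between -0.13 and 0.13 m and y of dropper_bottle in the frame of mat between -0.055 and 0.055 m and x of red_jar in the frame of mat between -0.13 and 0.13 m and y of red_jar in the frame of mat between -0.055 and 0.055 m and horizontal distance between teal_dish and light_box below 0.012 m and z of teal_dish in the frame of light_box between 0.025 and 0.033 m and angle between teal_dish's own z axis and vertical below 0.1 rad), for 0.2 s.
At the end, for the whole second after the job is handed in: The teal dish lies flat on the light box within 12 mm of the ring's centre; the amber bottle, the dropper bottle and the red-lidded jar each stand upright within 15 mm of where that one stood at the start; all are released and at rest (horizontal distance between teal_dish and light_box below 0.012 m and z of teal_dish in the frame of light_box between 0.025 and 0.033 m and angle between teal_dish's own z axis and vertical below 0.1 rad and contact force between each of teal_dish, amber_bottle, dropper_bottle, red_jar and the fingers below 0.05 N and linear speed of each of teal_dish, amber_bottle, dropper_bottle, red_jar, white_dish, blue_dish below 0.02 m/s and angular speed of each of teal_dish, amber_bottle, dropper_bottle, red_jar, white_dish, blue_dish below 0.3 rad/s and distance of each of amber_bottle, dropper_bottle, red_jar from where it was at the start of the episode below 0.015 m and angle between each of amber_bottle, dropper_bottle, red_jar's own z axis and vertical below 0.12 rad); the robot touches nothing.
It fails at once if the white dish or the blue dish is shifted by more than 20 mm (distance of any of white_dish, blue_dish from where it was at the start of the episode above 0.02 m).
It fails at once if one of the bottles, the jar or the teal dish is tipped over (more than 0.8 rad) (angle between any of amber_bottle, dropper_bottle, red_jar, teal_dish's own z axis and vertical above 0.8 rad).
It also fails if it takes over 152 s, if anything falls off the work surface, if the arm or the gripper's body presses on something with over 40 N, if the wrist force passes 120 N, or if a joint passes its speed limit or range.

## Working session

There is one attempt and no reset: what is moved stays moved. The work goes in short steps, Python scripts to look and compute and a shell command to move; the robot and the scene stay as the last step left them, time stands still between calls to the robot, and variables do not carry over. Pictures are saved under pics/ and viewed, at most 14 in all, crops included, and the job is handed in when it is done.

```bash
mkdir -p pics
python3 - <<'E'
from bench import ctrl
import cv2,numpy as np
print(ctrl.nose_length); s=ctrl.state(); print(s)
for n in("scene","top"):
    c=ctrl.capture(n); cv2.imwrite(f"pics/{n}0.png",c["pixels"][:,:,::-1]); np.savez(f"{n}0.npz",**c)
    print(n,{k:np.array(v).round(4).tolist() for k,v in c.items() if k!="pixels"})
E
```

```text
25.0
{'t': 0.0, 'qpos': array([ 5.87388361e+01,  1.48583352e+01,  8.80109291e+01,  1.31395931e-03,
        7.72359211e+01, -1.16194189e+01]), 'qvel': array([ 0.03034183,  0.0309246 , -0.01769685,  0.07122546, -0.00649355,
        0.02001714]), 'joint_torque': array([ 1.06295847e-03, -4.46014059e+01, -2.90574020e+01, -2.53509979e-04,
        1.18383145e-02, -5.45317869e-05]), 'tcp_pos': array([184.58726325, 517.58321753, 255.48438654]), 'tool_rot': array([[-9.41810897e-01,  3.36141771e-01, -9.71804592e-04],
       [ 3.36142947e-01,  9.41809690e-01, -1.55768125e-03],
       [ 3.91653247e-04, -1.79370644e-03, -9.99998315e-01]]), 'contact_force': array([ 0.37477379,  0.08115996, -0.47255316]), 'moment': array([ 0.06202836,  0.00244894, -0.02218662]), 'grasp_force': 0.0, 'opening': 1.0022169665818943}
scene {'fx': 544.802, 'fy': 544.802, 'cx': 316.6954, 'cy': 237.288, 'R': [[-0.896, -0.4438, 0.0154], [-0.3402, 0.6638, -0.666], [0.2854, -0.602, -0.7458]], 't': [564.8128, 242.9859, 976.1609]}
top {'fx': 514.4165, 'fy': 514.4165, 'cx': 327.4103, 'cy': 240.9256, 'R': [[-0.0074, -1.0, -0.0023], [-0.9953, 0.0076, -0.0961], [0.0961, 0.0016, -0.9954]], 't': [25.3101, 634.7985, 1302.4912]}
```

View pics/scene0.png

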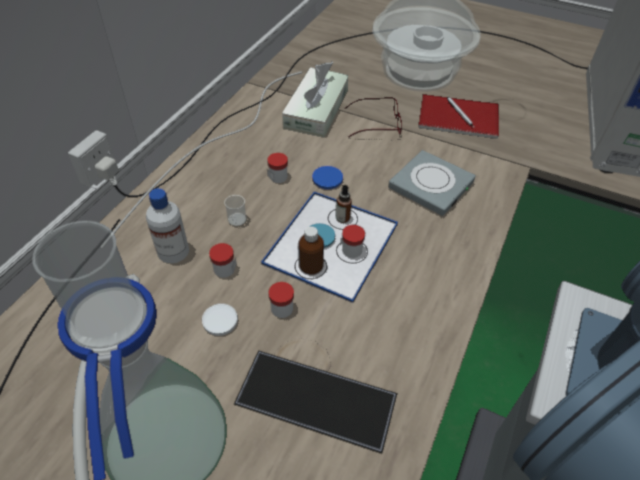

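View pics/top0.png

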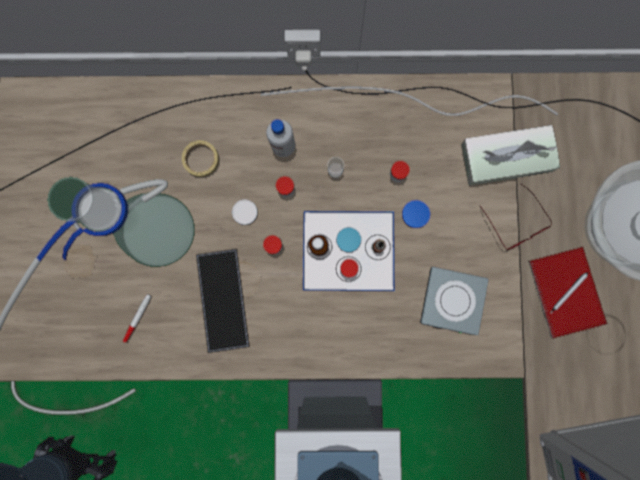

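The scene view shows the tray near (330,245), with the amber bottle (311,250), jar (353,243), dropper (343,205) and teal dish (321,236). In the top view, the mat is at (222,300), the light box ring at (456,300), and the tray spans (303–394, 211–291).

Run:
```python
import cv2
a=cv2.imread("pics/top0.png"); 
cv2.imwrite("pics/c1.png",cv2.resize(a[195:345,295:495],None,fx=4,fy=4,interpolation=cv2.INTER_CUBIC))
b=cv2.imread("pics/scene0.png")
cv2.imwrite("pics/c2.png",cv2.resize(b[150:310,250:480],None,fx=3.4,fy=3.4,interpolation=cv2.INTER_CUBIC))
```

```text
(no output)
```

View pics/c1.png

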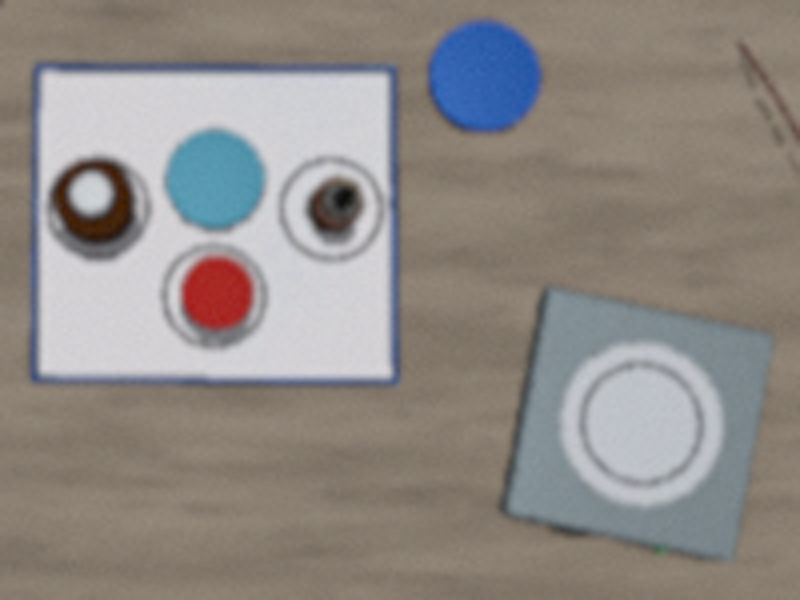

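View pics/c2.png

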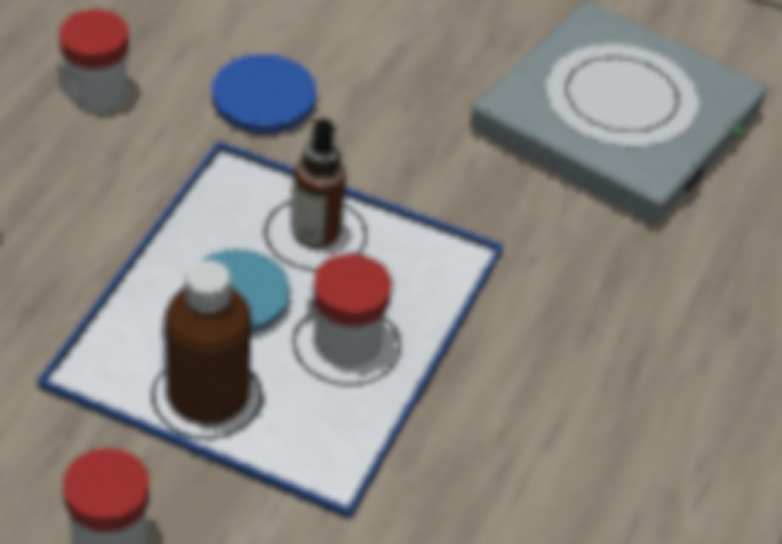

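The crop shows the rings under the amber bottle at (99,208), the dropper at (331,209) and the jar at (215,296). The teal dish is at (215,179) and the light box ring at (642,424). The tray is almost square to the world axes.

```bash
cat > h.py <<'E'
import numpy as np
from bench import ctrl
def ray(c,u,v,z):
    R,t=np.array(c["R"]),np.array(c["t"]); o=-R.T@t
    d=R.T@np.array([(u-c["cx"])/c["fx"],(v-c["cy"])/c["fy"],1.]); return (o+d*(z-o[2])/d[2]).round(1)
def c1(p): return p[0]/4+295-.375,p[1]/4+195-.375
def c2(p): return p[0]/3.4+250-.35,p[1]/3.4+150-.35
def go(x,y,z,yaw=0):
    s=ctrl.state(); R=s["tool_rot"]; d=R.T@(np.array([x,y,z])-s["tcp_pos"])
    from scipy.spatial.transform import Rotation as Ro
    T=np.array([[-1.,0,0],[0,1,0],[0,0,-1]]); 
    print("t",round(s["t"],1),"tcp",s["tcp_pos"].round(1),"shift mm",d.round(1),"turn",Ro.from_matrix(R.T@T).as_rotvec(degrees=True).round(2))
E
python3 - <<'E'
from h import *
T=np.load("top0.npz");S=np.load("scene0.npz")
for n,p,z,q in[("amber",(99,208),3,(207,396)),("drop",(331,209),3,(316,233)),("jar",(215,296),3,(347,343)),("tealtop",(215,179),17,None),("lb",(642,424),28,(622,94)),("jarlid",(217,293),61,(353,283)),
  ("trTL",(38,68),10,(218,148)),("trTR",(396,68),10,(498,248)),("trBR",(398,380),10,(349,512)),("trBL",(34,380),10,(45,382))]:
    print(n,ray(T,*c1(p),z), ray(S,*c2(q),z) if q else "")
for p,q in [((198,254),None),((237,249),None),((248,347),None),((208,352),None),((273,245),None)]: print("mat",ray(T,*p,3))
go(0,0,0)
E
```

```text
amber [622.7  41.9   3. ] [622.1  45.4   3. ]
drop [ 620.8 -111.3    3. ] [ 620.1 -109.5    3. ]
jar [564. -34.   3.] [563.5 -32.    3. ]
tealtop [639.9 -34.4  17. ] 
lb [ 478.8 -306.1   28. ] [ 478.8 -304.    28. ]
jarlid [563.4 -33.1  61. ] [562.7 -29.9  61. ]
trTL [715.3  81.6  10. ] [ 710.2 -145.5   10. ]
trTR [ 713.5 -155.2   10. ] [ 507.  -144.9   10. ]
trBR [ 508.1 -152.4   10. ] [509.   89.4  10. ]
trBL [509.8  84.9  10. ] [711.8  85.4  10. ]
mat [605.6 362.5   3. ]
mat [618.  259.6   3. ]
mat [362.7 228.7   3. ]
mat [350.7 332.3   3. ]
mat [627.9 164.5   3. ]
t 0.1 tcp [184.6 517.6 255.6] shift mm [-2.000e-01 -5.492e+02  2.564e+02] turn [ -0.09  -0.03 -19.64]
```

```bash
python3 -c "
from h import *
go(622,43.5,256)"
```

```text
t 0.1 tcp [184.6 517.6 255.6] shift mm [-5.713e+02 -2.995e+02 -2.000e-01] turn [ -0.09  -0.03 -19.64]
```

```bash
python3 -m creep '[[[-0.05,-0.026,0],[0,0,-4]],[[-0.1,-0.052,0],[0,0,-8]],[[-0.15,-0.079,0],[0,0,-12]],[[-0.2,-0.105,0],[0,0,-16]],[[-0.25,-0.131,0],[0,0,-19.64]],[[-0.3,-0.157,0],[0,0,-19.64]],[[-0.35,-0.1835,0],[0,0,-19.64]],[[-0.4,-0.21,0],[0,0,-19.64]],[[-0.45,-0.236,0],[0,0,-19.64]],[[-0.5,-0.262,0],[0,0,-19.64]],[[-0.55,-0.288,0],[0,0,-19.64]],[[-0.5713,-0.2995,0],[0,0,-19.64]]]' 0.085
python3 -m creep '[[[0,0,0],[0,0,0]],[[0,0,0],[0,0,0]],[[0,0,0],[0,0,0]]]'
python3 -c "
from h import *
go(622,43.5,79)"
```

```text
t: 1.6
tcp_pos: [623.8, 41.0, 255.2]
tool_rot: [[-1.0, 0.003, -0.001], [0.003, 1.0, -0.0], [0.001, -0.0, -1.0]]
contact_force: [-0.3, 0.1, -0.5]
opening: 0.996
grasp_force: 0.0
t: 1.98
tcp_pos: [621.4, 45.2, 256.5]
tool_rot: [[-1.0, -0.001, -0.0], [-0.001, 1.0, 0.0], [0.0, 0.0, -1.0]]
contact_force: [0.2, 0.5, -0.5]
opening: 0.993
grasp_force: 0.0
t 2.0 tcp [621.4  45.2 256.5] shift mm [ -0.6  -1.7 177.5] turn [ 0.02 -0.01  0.08]
```

```bash
python3 -m creep '[[[0,-0.001,0.04],[0,0,0]],[[0,-0.001,0.08],[0,0,0]],[[0,-0.001,0.12],[0,0,0]],[[0,-0.001,0.15],[0,0,0]],[[0,-0.001,0.17],[0,0,0]],[[0,-0.001,0.177],[0,0,0]],[[0,-0.001,0.177],[0,0,0]],[[0,-0.001,0.177],[0,0,0]],[[0,-0.001,0.177],[0,0,0]]]'
python3 -c "
from h import *
go(622,43.5,79)
import cv2
cv2.imwrite('pics/s1.png',cv2.resize(ctrl.capture('scene')['pixels'][130:330,200:440,::-1],None,fx=2.5,fy=2.5))"
```

```text
t: 3.1
tcp_pos: [622.9, 42.9, 80.4]
tool_rot: [[-1.0, -0.0, 0.002], [-0.0, 1.0, -0.0], [-0.002, -0.0, -1.0]]
contact_force: [-0.1, 0.4, 0.4]
opening: 0.993
grasp_force: 0.0
t 3.1 tcp [622.9  42.9  80.4] shift mm [0.9 0.6 1.4] turn [-0.01  0.11  0.  ]
```

View pics/s1.png

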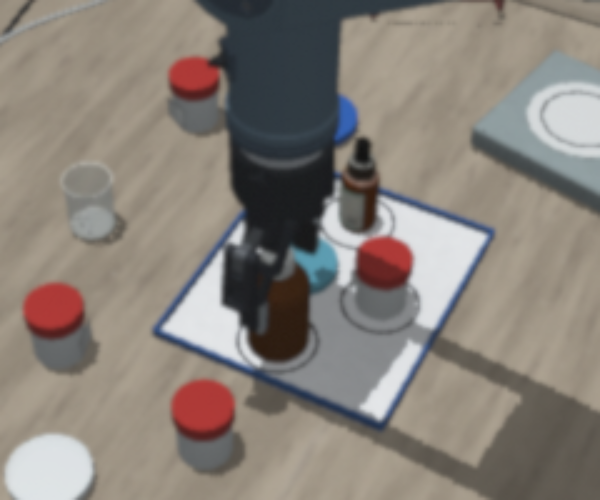

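The open fingers straddle the amber bottle at about (275,300) and touch nothing else. Next I close and lift.

```bash
python3 -m creep '[[[0,0,0],[0,0,0]],[[0,0,0],[0,0,0]],[[0,0,0],[0,0,0]],[[0,0,0],[0,0,0]],[[0,0,0],[0,0,0]],[[0,0,0],[0,0,0]],[[0,0,0],[0,0,0]],[[0,0,0],[0,0,0]]]' 0.04
python3 -c "
from h import *
go(622,43.5,79)"
```

```text
t: 4.15
tcp_pos: [622.7, 42.9, 80.0]
tool_rot: [[-1.0, 0.0, 0.001], [0.0, 1.0, -0.0], [-0.001, -0.0, -1.0]]
contact_force: [-1.0, 0.1, 5.7]
opening: 0.585
grasp_force: 62.8
t 4.2 tcp [622.7  42.9  80. ] shift mm [0.7 0.6 1. ] turn [-0.    0.07 -0.  ]
```

```bash
python3 -m creep '[[[0,0,-0.015],[0,0,0]],[[0,0,-0.045],[0,0,0]],[[0,0,-0.075],[0,0,0]],[[0,0,-0.1],[0,0,0]],[[0.006,0.024,-0.1],[0,0,0]],[[0.017,0.065,-0.1],[0,0,0]],[[0.03,0.112,-0.1],[0,0,0]],[[0.042,0.16,-0.1],[0,0,0]],[[0.054,0.205,-0.1],[0,0,0]],[[0.063,0.238,-0.1],[0,0,0]],[[0.068,0.256,-0.1],[0,0,0]],[[0.069,0.261,-0.1],[0,0,0]]]'
python3 -m creep '[[[0,0,0],[0,0,0]],[[0,0,0.02],[0,0,0]],[[0,0,0.045],[0,0,0]],[[0,0,0.07],[0,0,0]],[[0,0,0.085],[0,0,0]],[[0,0,0.093],[0,0,0]],[[0,0,0.097],[0,0,0]],[[0,0,0.097],[0,0,0]],[[0,0,0.097],[0,0,0]]]'
python3 -c "
from h import *
go(553,304,79)"
```

```text
t: 5.65
tcp_pos: [552.9, 304.4, 179.3]
tool_rot: [[-1.0, -0.001, -0.0], [-0.001, 1.0, -0.0], [0.0, -0.0, -1.0]]
contact_force: [0.1, -0.7, -2.3]
opening: 0.585
grasp_force: 62.6
t: 6.78
tcp_pos: [553.7, 304.1, 83.1]
tool_rot: [[-1.0, -0.0, 0.001], [-0.0, 1.0, 0.0], [-0.001, 0.0, -1.0]]
contact_force: [0.1, 0.2, -1.9]
opening: 0.584
grasp_force: 62.6
t 6.8 tcp [553.7 304.1  83.1] shift mm [ 0.7 -0.1  4.1] turn [0.03 0.08 0.  ]
```

```bash
python3 -m creep '[[[0,0,0.001],[0,0,0]],[[0,0,0.002],[0,0,0]],[[0,0,0.003],[0,0,0]],[[0,0,0.003],[0,0,0]],[[0,0,0.003],[0,0,0]]]'
```

```text
t: 7.4
tcp_pos: [553.5, 304.0, 80.0]
tool_rot: [[-1.0, -0.0, 0.001], [-0.0, 1.0, 0.0], [-0.001, 0.0, -1.0]]
contact_force: [-1.6, -1.2, 5.5]
opening: 0.586
grasp_force: 63.2
```

```bash
python3 -m creep '[[[0,0,0],[0,0,0]],[[0,0,0],[0,0,0]],[[0,0,0],[0,0,0]],[[0,0,0],[0,0,0]],[[0,0,0],[0,0,0]],[[0,0,-0.02],[0,0,0]],[[0,0,-0.05],[0,0,0]],[[0,0,-0.09],[0,0,0]],[[0,0,-0.12],[0,0,0]],[[0,0,-0.12],[0,0,0]]]' 0.085
python3 -m creep '[[[-0.004,-0.025,0],[0,0,0]],[[-0.011,-0.07,0],[0,0,0]],[[-0.02,-0.12,0],[0,0,0]],[[-0.028,-0.17,0],[0,0,0]],[[-0.036,-0.22,0],[0,0,0]],[[-0.044,-0.27,0],[0,0,0]],[[-0.052,-0.32,0],[0,0,0]],[[-0.06,-0.365,0],[0,0,0]],[[-0.065,-0.395,0],[0,0,0]],[[-0.068,-0.4145,0],[0,0,0]],[[-0.068,-0.4145,0],[0,0,0]],[[-0.068,-0.4145,0],[0,0,0]]]'
python3 -c "
from h import *
go(621.5,-110.5,62)
import cv2
cv2.imwrite('pics/t1.png',cv2.resize(ctrl.capture('top')['pixels'][160:360,150:450,::-1],None,fx=2.5,fy=2.5))"
```

```text
t: 8.65
tcp_pos: [554.8, 304.5, 202.4]
tool_rot: [[-1.0, -0.0, 0.006], [-0.0, 1.0, 0.002], [-0.006, 0.002, -1.0]]
contact_force: [0.1, 0.7, -0.3]
opening: 0.995
grasp_force: 0.0
t: 10.15
tcp_pos: [620.9, -109.3, 198.9]
tool_rot: [[-1.0, -0.001, -0.001], [-0.001, 1.0, 0.001], [0.001, 0.001, -1.0]]
contact_force: [0.7, 0.5, -0.0]
opening: 0.995
grasp_force: 0.0
t 10.2 tcp [ 620.9 -109.3  198.9] shift mm [ -0.7  -1.3 136.9] turn [ 0.05 -0.05  0.04]
```

View pics/t1.png

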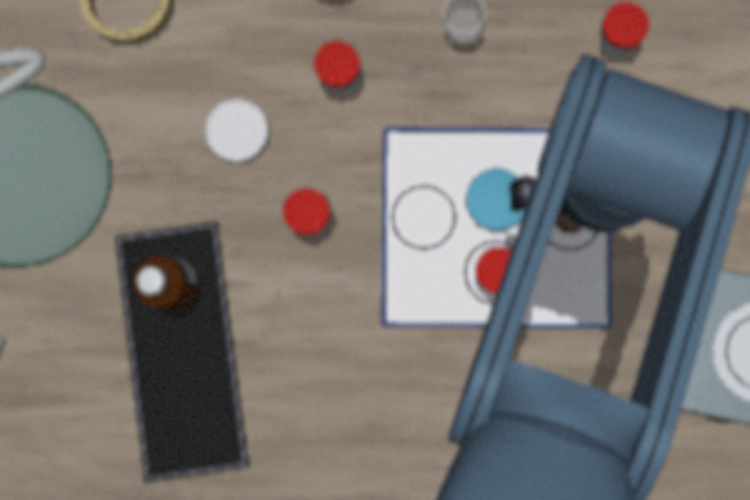

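The amber bottle stands upright on the mat, with its cap at (150,280) in the picture. The arm is over the dropper ring, and the amber ring at (424,216) is empty.

```bash
python3 -m creep '[[[0,-0.0005,0.03],[0,0,0]],[[0,-0.0005,0.06],[0,0,0]],[[0,-0.0005,0.09],[0,0,0]],[[0,-0.0005,0.115],[0,0,0]],[[0,-0.0005,0.13],[0,0,0]],[[0,-0.0005,0.137],[0,0,0]],[[0,-0.0005,0.137],[0,0,0]],[[0,-0.0005,0.137],[0,0,0]]]'
python3 -m creep '[[[0,0,0],[0,0,0]],[[0,0,0],[0,0,0]],[[0,0,0],[0,0,0]],[[0,0,0],[0,0,0]],[[0,0,0],[0,0,0]],[[0,0,0],[0,0,0]],[[0,0,0],[0,0,0]],[[0,0,0],[0,0,0]],[[0,0,0],[0,0,0]]]' 0.022
python3 -c "
from h import *
go(621.5,-110.5,62)"
```

```text
t: 11.2
tcp_pos: [621.9, -111.3, 63.4]
tool_rot: [[-1.0, -0.0, 0.002], [-0.0, 1.0, -0.001], [-0.002, -0.001, -1.0]]
contact_force: [-0.6, 0.0, 0.5]
opening: 0.993
grasp_force: 0.0
t: 12.32
tcp_pos: [621.5, -111.1, 62.8]
tool_rot: [[-1.0, -0.0, 0.001], [-0.0, 1.0, -0.0], [-0.001, -0.0, -1.0]]
contact_force: [-0.3, 0.3, 5.3]
opening: 0.357
grasp_force: 59.5
t 12.3 tcp [ 621.5 -111.1   62.8] shift mm [-0.   0.6  0.8] turn [-0.01  0.04  0.  ]
```

```bash
python3 -m creep '[[[0,0,-0.015],[0,0,0]],[[0,0,-0.045],[0,0,0]],[[0,0,-0.075],[0,0,0]],[[0,0,-0.1],[0,0,0]],[[0.009,0.024,-0.1],[0,0,0]],[[0.026,0.07,-0.1],[0,0,0]],[[0.044,0.117,-0.1],[0,0,0]],[[0.061,0.163,-0.1],[0,0,0]],[[0.079,0.21,-0.1],[0,0,0]],[[0.096,0.256,-0.1],[0,0,0]],[[0.114,0.303,-0.1],[0,0,0]],[[0.13,0.345,-0.1],[0,0,0]]]'
python3 -m creep '[[[0.012,0.033,0],[0,0,0]],[[0.02,0.053,0],[0,0,0]],[[0.0225,0.06,0],[0,0,0]],[[0.0225,0.06,0],[0,0,0]],[[0.0225,0.06,0.02],[0,0,0]],[[0.0225,0.06,0.045],[0,0,0]],[[0.0225,0.06,0.07],[0,0,0]],[[0.0225,0.06,0.085],[0,0,0]],[[0.0225,0.06,0.093],[0,0,0]],[[0.0225,0.06,0.097],[0,0,0]],[[0.0225,0.06,0.097],[0,0,0]],[[0.0225,0.06,0.097],[0,0,0]]]'
python3 -m creep '[[[0,0,0.001],[0,0,0]],[[0,0,0.002],[0,0,0]],[[0,0,0.003],[0,0,0]],[[0,0,0.003],[0,0,0]],[[0,0,0.003],[0,0,0]]]'
```

```text
t: 13.82
tcp_pos: [488.3, 236.1, 161.2]
tool_rot: [[-1.0, -0.001, -0.003], [-0.001, 1.0, -0.0], [0.003, -0.0, -1.0]]
contact_force: [0.2, 0.3, -0.1]
opening: 0.354
grasp_force: 59.4
t: 15.32
tcp_pos: [469.2, 294.1, 66.0]
tool_rot: [[-1.0, -0.0, 0.001], [-0.0, 1.0, 0.0], [-0.001, 0.0, -1.0]]
contact_force: [-0.3, 0.7, -1.4]
opening: 0.354
grasp_force: 59.4
t: 15.95
tcp_pos: [469.0, 294.0, 62.8]
tool_rot: [[-1.0, -0.0, 0.001], [-0.0, 1.0, 0.0], [-0.001, 0.0, -1.0]]
contact_force: [-1.3, -0.9, 5.1]
opening: 0.358
grasp_force: 59.8
```

```bash
python3 -m creep '[[[0,0,0],[0,0,0]],[[0,0,0],[0,0,0]],[[0,0,0],[0,0,0]],[[0,0,0],[0,0,0]],[[0,0,0],[0,0,0]],[[0,0,0],[0,0,0]],[[0,0,-0.02],[0,0,0]],[[0,0,-0.05],[0,0,0]],[[0,0,-0.09],[0,0,0]],[[0,0,-0.12],[0,0,0]],[[0,0,-0.12],[0,0,0]]]' 0.085
python3 -m creep '[[[-0.007,-0.025,0],[0,0,0]],[[-0.02,-0.07,0],[0,0,0]],[[-0.035,-0.12,0],[0,0,0]],[[-0.049,-0.17,0],[0,0,0]],[[-0.064,-0.22,0],[0,0,0]],[[-0.078,-0.27,0],[0,0,0]],[[-0.09,-0.31,0],[0,0,0]],[[-0.095,-0.327,0],[0,0,0]],[[-0.095,-0.327,0],[0,0,0]],[[-0.095,-0.327,0],[0,0,0]],[[-0.095,-0.327,0],[0,0,0]]]'
python3 -m creep '[[[0,0,0.03],[0,0,0]],[[0,0,0.06],[0,0,0]],[[0,0,0.09],[0,0,0]],[[0,0,0.11],[0,0,0]],[[0,0,0.12],[0,0,0]],[[0,0,0.123],[0,0,0]],[[0,0,0.123],[0,0,0]],[[0,0,0.123],[0,0,0]]]'
python3 -c "
from h import *
go(564,-33,59)
import cv2
cv2.imwrite('pics/s2.png',cv2.resize(ctrl.capture('scene')['pixels'][130:450,170:430,::-1],None,fx=1.8,fy=1.8))"
```

```text
t: 17.32
tcp_pos: [470.3, 294.5, 185.1]
tool_rot: [[-1.0, -0.0, 0.005], [-0.0, 1.0, 0.002], [-0.005, 0.002, -1.0]]
contact_force: [-0.3, -0.7, -0.4]
opening: 0.998
grasp_force: 0.0
t: 18.7
tcp_pos: [563.3, -31.5, 182.3]
tool_rot: [[-1.0, -0.002, -0.0], [-0.002, 1.0, 0.0], [0.0, 0.0, -1.0]]
contact_force: [0.2, -0.5, -0.9]
opening: 0.992
grasp_force: 0.0
t: 19.7
tcp_pos: [564.4, -33.2, 60.2]
tool_rot: [[-1.0, -0.0, 0.002], [-0.0, 1.0, -0.0], [-0.002, -0.0, -1.0]]
contact_force: [-0.6, 0.5, -0.6]
opening: 0.998
grasp_force: 0.0
t 19.7 tcp [564.4 -33.2  60.2] shift mm [0.4 0.2 1.2] turn [-0.03  0.09  0.01]
```

View pics/s2.png

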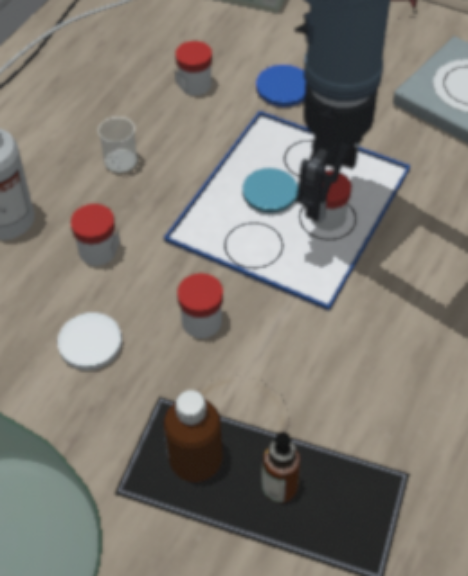

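Both bottles stand on the mat, amber at (195,430) and dropper at (281,470), and the fingers straddle the jar at (330,195).

```bash
python3 -m creep '[[[0,0,0],[0,0,0]],[[0,0,0],[0,0,0]],[[0,0,0],[0,0,0]],[[0,0,0],[0,0,0]],[[0,0,0],[0,0,0]],[[0,0,0],[0,0,0]],[[0,0,0],[0,0,0]],[[0,0,0],[0,0,0]]]' 0.036
python3 -m creep '[[[0,0,-0.015],[0,0,0]],[[0,0,-0.045],[0,0,0]],[[0,0,-0.075],[0,0,0]],[[0,0,-0.1],[0,0,0]],[[0.011,0.02,-0.1],[0,0,0]],[[0.031,0.055,-0.1],[0,0,0]],[[0.055,0.098,-0.1],[0,0,0]],[[0.08,0.142,-0.1],[0,0,0]],[[0.105,0.186,-0.1],[0,0,0]],[[0.13,0.23,-0.1],[0,0,0]],[[0.155,0.274,-0.1],[0,0,0]],[[0.17,0.301,-0.1],[0,0,0]]]'
python3 -m creep '[[[0.007,0.012,0],[0,0,0]],[[0.009,0.016,0],[0,0,0]],[[0.009,0.016,0],[0,0,0]],[[0.009,0.016,0.02],[0,0,0]],[[0.009,0.016,0.045],[0,0,0]],[[0.009,0.016,0.07],[0,0,0]],[[0.009,0.016,0.085],[0,0,0]],[[0.009,0.016,0.093],[0,0,0]],[[0.009,0.016,0.097],[0,0,0]],[[0.009,0.016,0.097],[0,0,0]],[[0.009,0.016,0.097],[0,0,0]]]'
python3 -m creep '[[[0,0,0.001],[0,0,0]],[[0,0,0.002],[0,0,0]],[[0,0,0.003],[0,0,0]],[[0,0,0.003],[0,0,0]],[[0,0,0.003],[0,0,0]]]'
```

```text
t: 20.75
tcp_pos: [564.0, -33.1, 59.9]
tool_rot: [[-1.0, -0.0, 0.001], [-0.0, 1.0, -0.0], [-0.001, -0.0, -1.0]]
contact_force: [-1.7, 0.0, 5.3]
opening: 0.532
grasp_force: 61.3
t: 22.25
tcp_pos: [390.0, 269.8, 158.2]
tool_rot: [[-1.0, -0.002, -0.003], [-0.002, 1.0, -0.0], [0.003, -0.0, -1.0]]
contact_force: [0.2, -0.4, -1.6]
opening: 0.531
grasp_force: 61.6
t: 23.62
tcp_pos: [385.1, 284.2, 62.9]
tool_rot: [[-1.0, -0.0, 0.001], [-0.0, 1.0, 0.0], [-0.001, 0.0, -1.0]]
contact_force: [0.0, 0.5, -0.7]
opening: 0.533
grasp_force: 61.6
t: 24.25
tcp_pos: [385.0, 284.0, 59.9]
tool_rot: [[-1.0, -0.0, 0.001], [-0.0, 1.0, 0.0], [-0.001, 0.0, -1.0]]
contact_force: [-1.0, -0.4, 5.0]
opening: 0.533
grasp_force: 62.1
```

```bash
python3 -m creep '[[[0,0,0],[0,0,0]],[[0,0,0],[0,0,0]],[[0,0,0],[0,0,0]],[[0,0,0],[0,0,0]],[[0,0,0],[0,0,0]],[[0,0,0],[0,0,0]],[[0,0,-0.02],[0,0,0]],[[0,0,-0.05],[0,0,0]],[[0,0,-0.09],[0,0,0]],[[0,0,-0.13],[0,0,0]],[[0,0,-0.13],[0,0,0]],[[0,0,-0.13],[0,0,0]]]' 0.085
python3 - <<'E'
from h import *
import cv2
for n in("top","scene"):
    c=ctrl.capture(n); p=c["pixels"]; h=cv2.cvtColor(p,cv2.COLOR_RGB2HSV)
    m=cv2.inRange(h,(88,90,80),(103,255,255)); k,l,s,ce=cv2.connectedComponentsWithStats(m)
    for i in range(1,k):
        if 300<s[i,4]<3000: print(n,s[i],ce[i].round(1),ray(c,*ce[i],17 if n=="top" else 15))
    cv2.imwrite(f"pics/{n}3.png",p[:,:,::-1])
go(640,-34,180)
E
```

```text
t: 25.75
tcp_pos: [384.3, 283.7, 188.8]
tool_rot: [[-1.0, -0.0, -0.001], [-0.0, 1.0, -0.0], [0.001, -0.0, -1.0]]
contact_force: [0.8, 0.5, 0.3]
opening: 0.992
grasp_force: 0.0
top [337 228  24  24 438] [348.4 239.5] [639.7 -34.3  17. ]
scene [306 224  29  24 542] [319.6 235.2] [638.8 -30.3  15. ]
t 25.9 tcp [383.9 283.5 188. ] shift mm [-256.2 -317.5    7.7] turn [-0.06 -0.14 -0.  ]
```

View pics/scene3.png

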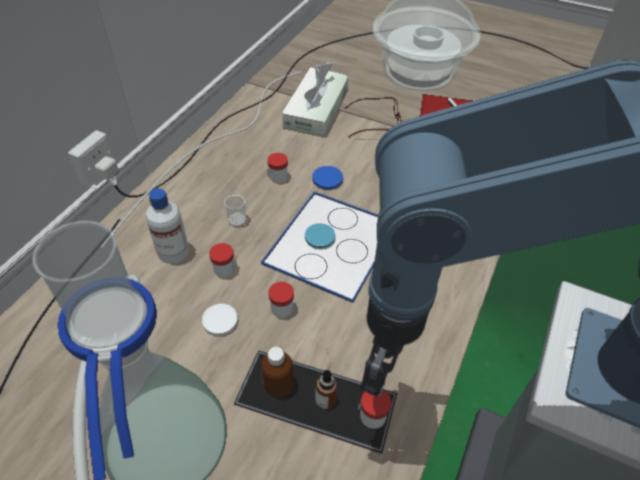

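All three things stand upright on the mat and the teal dish is undisturbed at (320,236).

```bash
python3 -m creep '[[[-0.016,-0.02,0],[0,0,0]],[[-0.045,-0.055,0],[0,0,0]],[[-0.077,-0.095,0],[0,0,0]],[[-0.11,-0.136,0],[0,0,0]],[[-0.143,-0.177,0],[0,0,0]],[[-0.176,-0.218,0],[0,0,0]],[[-0.21,-0.26,0],[0,0,0]],[[-0.235,-0.291,0],[0,0,0]],[[-0.25,-0.309,0],[0,0,0]],[[-0.2555,-0.3165,0],[0,0,0]],[[-0.2555,-0.3165,0],[0,0,0]],[[-0.2555,-0.3165,0],[0,0,0]]]'
python3 -m creep '[[[0,0,0.03],[0,0,0]],[[0,0,0.06],[0,0,0]],[[0,0,0.09],[0,0,0]],[[0,0,0.12],[0,0,0]],[[0,0,0.14],[0,0,0]],[[0,0,0.15],[0,0,0]],[[0,0,0.153],[0,0,0]],[[0,0,0.153],[0,0,0]],[[0,0,0.153],[0,0,0]],[[0,0,0.153],[0,0,0]]]'
python3 -c "
from h import *
go(639.5,-33,26)
import cv2
cv2.imwrite('pics/s4.png',cv2.resize(ctrl.capture('scene')['pixels'][170:310,250:420,::-1],None,fx=4,fy=4))"
```

```text
t: 27.35
tcp_pos: [639.5, -31.5, 189.0]
tool_rot: [[-1.0, -0.001, -0.001], [-0.001, 1.0, 0.001], [0.001, 0.001, -1.0]]
contact_force: [0.1, 0.5, 0.0]
opening: 0.992
grasp_force: 0.0
t: 28.6
tcp_pos: [640.7, -32.7, 37.0]
tool_rot: [[-1.0, 0.0, 0.001], [0.0, 1.0, -0.0], [-0.001, -0.0, -1.0]]
contact_force: [-0.2, 0.2, 0.4]
opening: 0.992
grasp_force: 0.0
t 28.6 tcp [640.7 -32.7  37. ] shift mm [ 1.2 -0.3 11. ] turn [-0.02  0.07 -0.  ]
```

View pics/s4.png

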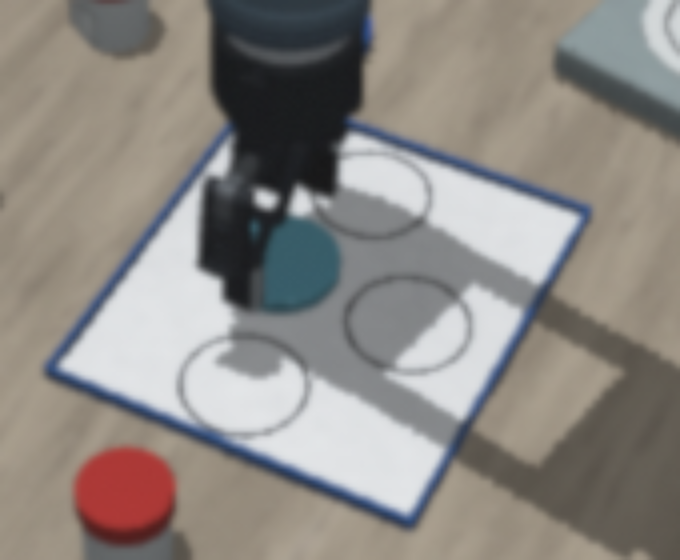

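The fingers straddle the teal dish at (300,265), with the tips still above the floor. I lower in small steps and watch the force.

```bash
python3 -m creep '[[[0,0,0.003],[0,0,0]],[[0,0,0.006],[0,0,0]],[[0,0,0.006],[0,0,0]]]'
python3 -m creep '[[[0,0,0.002],[0,0,0]],[[0,0,0.004],[0,0,0]],[[0,0,0.004],[0,0,0]],[[0,0,0.004],[0,0,0]]]'
python3 -m creep '[[[0,0,0],[0,0,0]],[[0,0,0],[0,0,0]],[[0,0,0],[0,0,0]],[[0,0,0],[0,0,0]],[[0,0,0],[0,0,0]],[[0,0,0],[0,0,0]],[[0,0,0],[0,0,0]]]' 0.055
```

```text
t: 29.02
tcp_pos: [639.9, -32.5, 29.8]
tool_rot: [[-1.0, 0.0, -0.001], [0.0, 1.0, 0.0], [0.001, 0.0, -1.0]]
contact_force: [0.1, 0.0, 0.2]
opening: 0.996
grasp_force: 0.0
t: 29.52
tcp_pos: [640.2, -32.6, 26.3]
tool_rot: [[-1.0, 0.0, -0.0], [0.0, 1.0, 0.0], [0.0, 0.0, -1.0]]
contact_force: [1.2, -0.1, 0.6]
opening: 0.998
grasp_force: 0.0
t: 30.4
tcp_pos: [640.7, -32.6, 27.3]
tool_rot: [[-1.0, -0.0, 0.001], [-0.0, 1.0, -0.0], [-0.001, -0.0, -1.0]]
contact_force: [-0.3, 0.1, 5.3]
opening: 0.726
grasp_force: 65.4
```

```bash
python3 -m creep '[[[0,0,-0.01],[0,0,0]],[[0,0,-0.03],[0,0,0]],[[0,0,-0.06],[0,0,0]],[[0,0,-0.08],[0,0,0]],[[0,0,-0.08],[0,0,0]]]'
python3 -m creep '[[[0.01,-0.017,0],[0,0,0]],[[0.03,-0.05,0],[0,0,0]],[[0.053,-0.09,0],[0,0,0]],[[0.077,-0.13,0],[0,0,0]],[[0.1,-0.17,0],[0,0,0]],[[0.124,-0.21,0],[0,0,0]],[[0.145,-0.245,0],[0,0,0]],[[0.157,-0.265,0],[0,0,0]],[[0.161,-0.272,0],[0,0,0]],[[0.161,-0.272,0],[0,0,0]],[[0.161,-0.272,0],[0,0,0]],[[0.161,-0.272,0],[0,0,0]]]'
python3 - <<'E'
from h import *
import cv2
go(479,-305,52.3)
for n in("top","scene"):
    c=ctrl.capture(n)
    cv2.imwrite(f'pics/{n}5.png',c["pixels"][:,:,::-1])
a=cv2.imread('pics/top5.png')[230:370,370:540]; b=cv2.imread('pics/scene5.png')[110:250,340:510]
cv2.imwrite('pics/tb5.png',cv2.resize(np.vstack([b]),None,fx=4,fy=4))
E
```

```text
t: 31.02
tcp_pos: [641.6, -32.9, 108.6]
tool_rot: [[-1.0, 0.0, 0.004], [0.0, 1.0, -0.001], [-0.004, -0.001, -1.0]]
contact_force: [0.7, -0.5, -0.4]
opening: 0.732
grasp_force: 65.3
t: 32.52
tcp_pos: [479.6, -303.7, 106.2]
tool_rot: [[-1.0, -0.001, -0.0], [-0.001, 1.0, 0.0], [0.0, 0.0, -1.0]]
contact_force: [0.2, 0.3, -0.7]
opening: 0.73
grasp_force: 65.3
t 32.5 tcp [ 479.6 -303.7  106.2] shift mm [ 0.6 -1.3 53.9] turn [ 0.02 -0.01  0.08]
```

View pics/tb5.png

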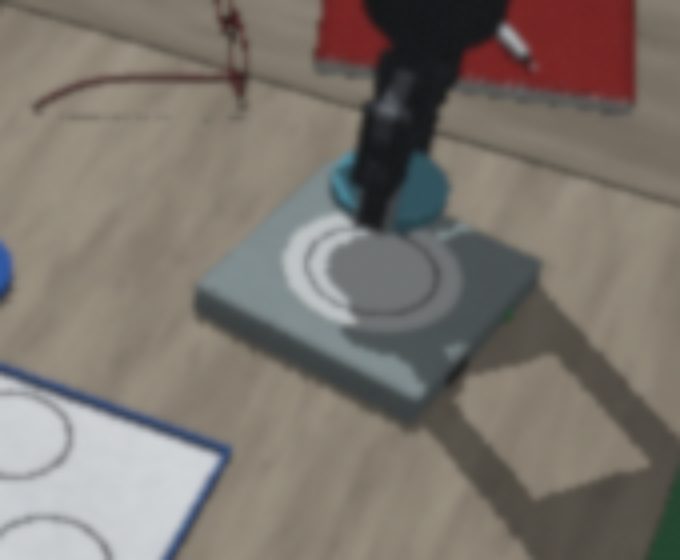

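The dish is held level over the light box, with the dish at (390,190) and the ring at (372,270).

```bash
python3 -m creep '[[[0,0,0.015],[0,0,0]],[[0,0,0.03],[0,0,0]],[[0,0,0.042],[0,0,0]],[[0,0,0.048],[0,0,0]],[[0,0,0.05],[0,0,0]],[[0,0,0.05],[0,0,0]],[[0,0,0.05],[0,0,0]]]'
python3 -m creep '[[[0,0,0.001],[0,0,0]],[[0,0,0.002],[0,0,0]],[[0,0,0.003],[0,0,0]],[[0,0,0.003],[0,0,0]],[[0,0,0.003],[0,0,0]]]'
```

```text
t: 33.5
tcp_pos: [479.5, -304.9, 56.8]
tool_rot: [[-1.0, 0.0, 0.001], [0.0, 1.0, -0.001], [-0.001, -0.001, -1.0]]
contact_force: [-0.7, -0.6, -0.5]
opening: 0.729
grasp_force: 65.3
t: 34.12
tcp_pos: [479.2, -304.6, 53.3]
tool_rot: [[-1.0, -0.0, -0.0], [-0.0, 1.0, 0.0], [0.0, 0.0, -1.0]]
contact_force: [-0.1, 0.5, -1.8]
opening: 0.728
grasp_force: 65.3
```

```bash
python3 -m creep '[[[0,0,0.001],[0,0,0]],[[0,0,0.001],[0,0,0]],[[0,0,0.001],[0,0,0]]]'
python3 -m creep '[[[0,0,0],[0,0,0]],[[0,0,0],[0,0,0]],[[0,0,0],[0,0,0]],[[0,0,0],[0,0,0]],[[0,0,0],[0,0,0]],[[0,0,-0.01],[0,0,0]],[[0,0,-0.03],[0,0,0]],[[0,0,-0.07],[0,0,0]],[[0,0,-0.11],[0,0,0]],[[0,0,-0.14],[0,0,0]],[[0,0,-0.14],[0,0,0]]]' 0.085
python3 -m creep '[[[0,0.03,0],[0,0,0]],[[0,0.08,0],[0,0,0]],[[0,0.13,0],[0,0,0]],[[0,0.18,0],[0,0,0]],[[0,0.23,0],[0,0,0]],[[0,0.28,0],[0,0,0]],[[0,0.33,0],[0,0,0]],[[0,0.38,0],[0,0,0]],[[0,0.42,0],[0,0,0]],[[0,0.44,0],[0,0,0]],[[0,0.44,0],[0,0,0]],[[0,0.44,0],[0,0,0]]]'
python3 - <<'E'
from h import *
import cv2
for n in("top","scene"):
    c=ctrl.capture(n); p=c["pixels"]; h=cv2.cvtColor(p,cv2.COLOR_RGB2HSV)
    m=cv2.inRange(h,(88,90,80),(103,255,255)); k,l,s,ce=cv2.connectedComponentsWithStats(m)
    for i in range(1,k):
        if 300<s[i,4]<3000: print(n,s[i],ce[i].round(1),ray(c,*ce[i],42 if n=="top" else 40))
    cv2.imwrite(f"pics/{n}6.png",p[:,:,::-1])
go(469,294,200)
E
```

```text
t: 34.5
tcp_pos: [479.2, -304.6, 52.3]
tool_rot: [[-1.0, 0.0, -0.0], [0.0, 1.0, -0.0], [0.0, -0.0, -1.0]]
contact_force: [0.6, 0.3, -0.3]
opening: 0.731
grasp_force: 65.3
t: 35.88
tcp_pos: [480.5, -305.7, 195.9]
tool_rot: [[-1.0, -0.0, 0.005], [-0.0, 1.0, -0.005], [-0.005, -0.005, -1.0]]
contact_force: [0.7, 0.0, -0.5]
opening: 0.997
grasp_force: 0.0
t: 37.38
tcp_pos: [478.8, 134.9, 191.8]
tool_rot: [[-1.0, -0.0, -0.001], [-0.0, 1.0, -0.0], [0.001, -0.0, -1.0]]
contact_force: [-0.2, -0.4, -0.0]
opening: 0.998
grasp_force: 0.0
top [444 289  26  25 505] [456.2 300.6] [ 479.1 -305.4   42. ]
scene [420 165  28  20 429] [433.3 174.3] [ 478.2 -300.8   40. ]
t 37.5 tcp [479.2 134.5 192. ] shift mm [ 10.4 159.4  -8. ] turn [-0.02 -0.03 -0.06]
```

View pics/top6.png

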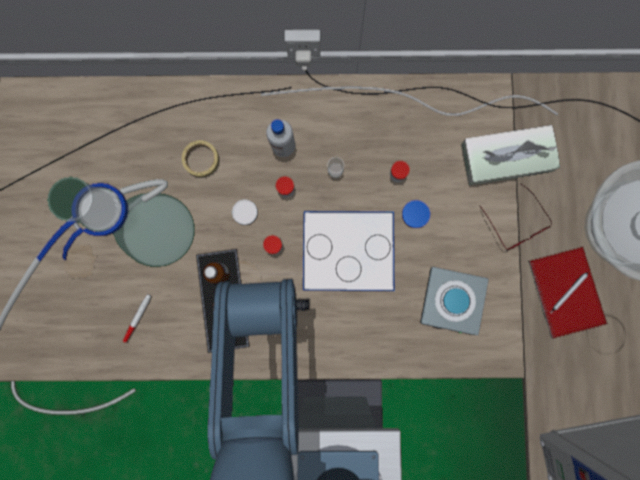

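The teal dish lies centred in the light box ring at (456,300). Next I return the jar.

```bash
python3 -m creep '[[[0.015,0.025,0],[0,0,0]],[[0.04,0.063,0],[0,0,0]],[[0.065,0.103,0],[0,0,0]],[[0.085,0.135,0],[0,0,0]],[[0.094,0.149,0],[0,0,0]],[[0.094,0.149,0],[0,0,0]],[[0.094,0.149,0],[0,0,0]],[[0.094,0.149,0],[0,0,0]]]'
python3 -m creep '[[[0,0,0.03],[0,0,0]],[[0,0,0.06],[0,0,0]],[[0,0,0.09],[0,0,0]],[[0,0,0.115],[0,0,0]],[[0,0,0.13],[0,0,0]],[[0,0,0.133],[0,0,0]],[[0,0,0.133],[0,0,0]],[[0,0,0.133],[0,0,0]],[[0,0,0.133],[0,0,0]]]'
python3 -m creep '[[[0,0,0],[0,0,0]],[[0,0,0],[0,0,0]],[[0,0,0],[0,0,0]],[[0,0,0],[0,0,0]],[[0,0,0],[0,0,0]],[[0,0,0],[0,0,0]],[[0,0,0],[0,0,0]],[[0,0,0],[0,0,0]]]' 0.036
python3 -c "
from h import *
go(564,-33.1,160)"
```

```text
t: 38.48
tcp_pos: [386.1, 283.5, 192.3]
tool_rot: [[-1.0, 0.002, 0.0], [0.002, 1.0, -0.0], [-0.0, -0.0, -1.0]]
contact_force: [0.3, 0.1, -0.0]
opening: 0.995
grasp_force: 0.0
t: 39.6
tcp_pos: [385.7, 284.6, 60.0]
tool_rot: [[-1.0, -0.0, 0.001], [-0.0, 1.0, 0.001], [-0.001, 0.001, -1.0]]
contact_force: [-1.0, 0.0, -0.1]
opening: 0.997
grasp_force: 0.0
t: 40.6
tcp_pos: [385.4, 284.5, 59.8]
tool_rot: [[-1.0, -0.0, 0.001], [-0.0, 1.0, 0.0], [-0.001, 0.0, -1.0]]
contact_force: [-1.1, -0.7, 4.7]
opening: 0.535
grasp_force: 60.8
t 40.6 tcp [385.4 284.5  59.8] shift mm [-178.6 -317.6 -100.1] turn [0.01 0.03 0.01]
```

```bash
python3 -m creep '[[[0,0,-0.015],[0,0,0]],[[0,0,-0.045],[0,0,0]],[[0,0,-0.075],[0,0,0]],[[0,0,-0.1],[0,0,0]],[[-0.011,-0.02,-0.1],[0,0,0]],[[-0.031,-0.055,-0.1],[0,0,0]],[[-0.055,-0.098,-0.1],[0,0,0]],[[-0.08,-0.142,-0.1],[0,0,0]],[[-0.105,-0.186,-0.1],[0,0,0]],[[-0.13,-0.23,-0.1],[0,0,0]],[[-0.155,-0.274,-0.1],[0,0,0]],[[-0.17,-0.301,-0.1],[0,0,0]]]'
python3 -m creep '[[[-0.007,-0.013,0],[0,0,0]],[[-0.009,-0.0165,0],[0,0,0]],[[-0.009,-0.0165,0],[0,0,0]],[[-0.009,-0.0165,0.02],[0,0,0]],[[-0.009,-0.0165,0.045],[0,0,0]],[[-0.009,-0.0165,0.07],[0,0,0]],[[-0.009,-0.0165,0.085],[0,0,0]],[[-0.009,-0.0165,0.093],[0,0,0]],[[-0.009,-0.0165,0.097],[0,0,0]],[[-0.009,-0.0165,0.097],[0,0,0]],[[-0.009,-0.0165,0.097],[0,0,0]]]'
python3 -m creep '[[[0,0,0.001],[0,0,0]],[[0,0,0.002],[0,0,0]],[[0,0,0.003],[0,0,0]],[[0,0,0.003],[0,0,0]],[[0,0,0.003],[0,0,0]]]'
```

```text
t: 42.1
tcp_pos: [556.3, -19.0, 160.1]
tool_rot: [[-1.0, 0.002, 0.001], [0.002, 1.0, -0.0], [-0.001, -0.0, -1.0]]
contact_force: [0.4, 0.3, -1.2]
opening: 0.531
grasp_force: 61.6
t: 43.48
tcp_pos: [564.7, -33.2, 63.0]
tool_rot: [[-1.0, 0.0, 0.001], [0.0, 1.0, -0.0], [-0.001, -0.0, -1.0]]
contact_force: [1.2, -0.2, -0.8]
opening: 0.529
grasp_force: 61.6
t: 44.1
tcp_pos: [564.4, -33.1, 59.8]
tool_rot: [[-1.0, -0.0, 0.001], [-0.0, 1.0, -0.0], [-0.001, -0.0, -1.0]]
contact_force: [-1.0, 1.5, 5.6]
opening: 0.533
grasp_force: 62.2
```

```bash
python3 -m creep '[[[0,0,0],[0,0,0]],[[0,0,0],[0,0,0]],[[0,0,0],[0,0,0]],[[0,0,0],[0,0,0]],[[0,0,0],[0,0,0]],[[0,0,0],[0,0,0]],[[0,0,-0.02],[0,0,0]],[[0,0,-0.05],[0,0,0]],[[0,0,-0.09],[0,0,0]],[[0,0,-0.13],[0,0,0]],[[0,0,-0.13],[0,0,0]]]' 0.085
python3 -m creep '[[[0.007,0.025,0],[0,0,0]],[[0.02,0.07,0],[0,0,0]],[[0.035,0.12,0],[0,0,0]],[[0.049,0.17,0],[0,0,0]],[[0.064,0.22,0],[0,0,0]],[[0.078,0.27,0],[0,0,0]],[[0.09,0.31,0],[0,0,0]],[[0.095,0.327,0],[0,0,0]],[[0.095,0.327,0],[0,0,0]],[[0.095,0.327,0],[0,0,0]],[[0.095,0.327,0],[0,0,0]]]'
python3 -m creep '[[[0,0,0.03],[0,0,0]],[[0,0,0.06],[0,0,0]],[[0,0,0.09],[0,0,0]],[[0,0,0.11],[0,0,0]],[[0,0,0.122],[0,0,0]],[[0,0,0.127],[0,0,0]],[[0,0,0.127],[0,0,0]],[[0,0,0.127],[0,0,0]],[[0,0,0.127],[0,0,0]]]'
python3 -m creep '[[[0,0,0],[0,0,0]],[[0,0,0],[0,0,0]],[[0,0,0],[0,0,0]],[[0,0,0],[0,0,0]],[[0,0,0],[0,0,0]],[[0,0,0],[0,0,0]],[[0,0,0],[0,0,0]],[[0,0,0],[0,0,0]],[[0,0,0],[0,0,0]]]' 0.022
```

```text
t: 45.48
tcp_pos: [566.4, -33.6, 193.1]
tool_rot: [[-1.0, -0.0, 0.007], [-0.0, 1.0, -0.002], [-0.007, -0.002, -1.0]]
contact_force: [-1.4, -0.3, -0.3]
opening: 0.995
grasp_force: 0.0
t: 46.85
tcp_pos: [469.8, 292.6, 189.2]
tool_rot: [[-1.0, 0.002, -0.0], [0.002, 1.0, -0.0], [0.0, -0.0, -1.0]]
contact_force: [0.7, 0.0, 1.2]
opening: 0.999
grasp_force: 0.0
t: 47.98
tcp_pos: [469.6, 294.1, 63.0]
tool_rot: [[-1.0, -0.0, 0.001], [-0.0, 1.0, 0.0], [-0.001, 0.0, -1.0]]
contact_force: [0.4, -0.4, 0.6]
opening: 0.992
grasp_force: 0.0
t: 49.1
tcp_pos: [469.4, 294.0, 62.6]
tool_rot: [[-1.0, 0.0, 0.0], [0.0, 1.0, 0.0], [-0.0, 0.0, -1.0]]
contact_force: [-0.7, -0.3, 6.1]
opening: 0.361
grasp_force: 59.4
```

```bash
python3 -m creep '[[[0,0,-0.015],[0,0,0]],[[0,0,-0.045],[0,0,0]],[[0,0,-0.075],[0,0,0]],[[0,0,-0.1],[0,0,0]],[[-0.009,-0.024,-0.1],[0,0,0]],[[-0.026,-0.07,-0.1],[0,0,0]],[[-0.044,-0.117,-0.1],[0,0,0]],[[-0.061,-0.163,-0.1],[0,0,0]],[[-0.079,-0.21,-0.1],[0,0,0]],[[-0.096,-0.256,-0.1],[0,0,0]],[[-0.114,-0.303,-0.1],[0,0,0]],[[-0.13,-0.345,-0.1],[0,0,0]]]'
python3 -m creep '[[[-0.012,-0.033,0],[0,0,0]],[[-0.02,-0.053,0],[0,0,0]],[[-0.0225,-0.06,0],[0,0,0]],[[-0.0225,-0.06,0],[0,0,0]],[[-0.0225,-0.06,0.02],[0,0,0]],[[-0.0225,-0.06,0.045],[0,0,0]],[[-0.0225,-0.06,0.07],[0,0,0]],[[-0.0225,-0.06,0.085],[0,0,0]],[[-0.0225,-0.06,0.093],[0,0,0]],[[-0.0225,-0.06,0.097],[0,0,0]],[[-0.0225,-0.06,0.097],[0,0,0]],[[-0.0225,-0.06,0.097],[0,0,0]]]'
python3 -m creep '[[[0,0,0.001],[0,0,0]],[[0,0,0.002],[0,0,0]],[[0,0,0.003],[0,0,0]],[[0,0,0.003],[0,0,0]],[[0,0,0.003],[0,0,0]]]'
```

```text
t: 50.6
tcp_pos: [599.7, -53.0, 162.9]
tool_rot: [[-1.0, 0.001, 0.0], [0.001, 1.0, -0.0], [-0.0, -0.0, -1.0]]
contact_force: [-0.1, 0.1, 0.2]
opening: 0.356
grasp_force: 59.5
t: 52.1
tcp_pos: [622.2, -111.3, 66.1]
tool_rot: [[-1.0, 0.0, 0.001], [0.0, 1.0, -0.0], [-0.001, -0.0, -1.0]]
contact_force: [-0.0, -0.2, -1.1]
opening: 0.352
grasp_force: 59.5
t: 52.72
tcp_pos: [621.9, -111.1, 62.6]
tool_rot: [[-1.0, -0.0, 0.0], [-0.0, 1.0, -0.0], [-0.0, -0.0, -1.0]]
contact_force: [-0.9, 0.0, 3.5]
opening: 0.358
grasp_force: 59.7
```

```bash
python3 -m creep '[[[0,0,0],[0,0,0]],[[0,0,0],[0,0,0]],[[0,0,0],[0,0,0]],[[0,0,0],[0,0,0]],[[0,0,0],[0,0,0]],[[0,0,0],[0,0,0]],[[0,0,-0.02],[0,0,0]],[[0,0,-0.05],[0,0,0]],[[0,0,-0.09],[0,0,0]],[[0,0,-0.13],[0,0,0]],[[0,0,-0.14],[0,0,0]],[[0,0,-0.14],[0,0,0]]]' 0.085
python3 -m creep '[[[0.004,0.025,0],[0,0,0]],[[0.011,0.07,0],[0,0,0]],[[0.02,0.12,0],[0,0,0]],[[0.028,0.17,0],[0,0,0]],[[0.036,0.22,0],[0,0,0]],[[0.044,0.27,0],[0,0,0]],[[0.053,0.32,0],[0,0,0]],[[0.06,0.365,0],[0,0,0]],[[0.065,0.395,0],[0,0,0]],[[0.0685,0.415,0],[0,0,0]],[[0.0685,0.415,0],[0,0,0]],[[0.0685,0.415,0],[0,0,0]]]'
python3 -m creep '[[[0,0,0],[0,0,0]],[[0,0,0.03],[0,0,0]],[[0,0,0.06],[0,0,0]],[[0,0,0.09],[0,0,0]],[[0,0,0.11],[0,0,0]],[[0,0,0.12],[0,0,0]],[[0,0,0.123],[0,0,0]],[[0,0,0.123],[0,0,0]],[[0,0,0.123],[0,0,0]],[[0,0,0.123],[0,0,0]]]'
python3 -m creep '[[[0,0,0],[0,0,0]],[[0,0,0],[0,0,0]],[[0,0,0],[0,0,0]],[[0,0,0],[0,0,0]],[[0,0,0],[0,0,0]],[[0,0,0],[0,0,0]],[[0,0,0],[0,0,0]],[[0,0,0],[0,0,0]]]' 0.04
```

```text
t: 54.22
tcp_pos: [621.8, -111.1, 202.5]
tool_rot: [[-1.0, -0.0, 0.001], [-0.0, 1.0, -0.0], [-0.001, -0.0, -1.0]]
contact_force: [-1.2, 0.3, -1.0]
opening: 0.995
grasp_force: 0.0
t: 55.72
tcp_pos: [553.2, 303.1, 201.8]
tool_rot: [[-1.0, 0.0, -0.001], [0.0, 1.0, -0.001], [0.001, -0.001, -1.0]]
contact_force: [0.6, 0.8, -0.6]
opening: 0.999
grasp_force: 0.0
t: 56.98
tcp_pos: [553.6, 304.1, 80.1]
tool_rot: [[-1.0, -0.0, 0.001], [-0.0, 1.0, 0.0], [-0.001, 0.0, -1.0]]
contact_force: [-0.1, 0.2, -0.3]
opening: 0.995
grasp_force: 0.0
t: 57.98
tcp_pos: [553.7, 304.2, 80.0]
tool_rot: [[-1.0, -0.0, 0.001], [-0.0, 1.0, 0.001], [-0.001, 0.001, -1.0]]
contact_force: [0.4, 0.4, 5.3]
opening: 0.58
grasp_force: 62.8
```

```bash
python3 -m creep '[[[0,0,-0.015],[0,0,0]],[[0,0,-0.045],[0,0,0]],[[0,0,-0.075],[0,0,0]],[[0,0,-0.1],[0,0,0]],[[-0.006,-0.024,-0.1],[0,0,0]],[[-0.017,-0.065,-0.1],[0,0,0]],[[-0.03,-0.112,-0.1],[0,0,0]],[[-0.042,-0.16,-0.1],[0,0,0]],[[-0.054,-0.205,-0.1],[0,0,0]],[[-0.063,-0.238,-0.1],[0,0,0]],[[-0.068,-0.256,-0.1],[0,0,0]],[[-0.069,-0.261,-0.1],[0,0,0]]]'
python3 -m creep '[[[0,0,0],[0,0,0]],[[0,0,0.02],[0,0,0]],[[0,0,0.045],[0,0,0]],[[0,0,0.07],[0,0,0]],[[0,0,0.085],[0,0,0]],[[0,0,0.093],[0,0,0]],[[0,0,0.097],[0,0,0]],[[0,0,0.097],[0,0,0]],[[0,0,0.097],[0,0,0]]]'
python3 -m creep '[[[0,0,0.001],[0,0,0]],[[0,0,0.002],[0,0,0]],[[0,0,0.003],[0,0,0]],[[0,0,0.003],[0,0,0]],[[0,0,0.003],[0,0,0]]]'
python3 -m creep '[[[0,0,0],[0,0,0]],[[0,0,0],[0,0,0]],[[0,0,0],[0,0,0]],[[0,0,0],[0,0,0]],[[0,0,0],[0,0,0]],[[0,0,0],[0,0,0]],[[0,0,-0.02],[0,0,0]],[[0,0,-0.05],[0,0,0]],[[0,0,-0.09],[0,0,0]],[[0,0,-0.13],[0,0,0]],[[0,0,-0.16],[0,0,0]],[[0,0,-0.16],[0,0,0]]]' 0.085
python3 -m creep '[[[0.01,0.02,0],[0,0,0]],[[0.03,0.06,0],[0,0,0]],[[0.055,0.11,0],[0,0,0]],[[0.08,0.16,0],[0,0,0]],[[0.1,0.2,0],[0,0,0]],[[0.12,0.24,0],[0,0,0]],[[0.12,0.24,0],[0,0,0]],[[0.12,0.24,0],[0,0,0]],[[0.12,0.24,0],[0,0,0]],[[0.12,0.24,0],[0,0,0]]]'
python3 - <<'E'
from h import *
import cv2
a=ctrl.capture('top')['pixels'][195:345,295:495,::-1]; cv2.imwrite("pics/f.png",cv2.resize(a,None,fx=4,fy=4,interpolation=cv2.INTER_CUBIC))
E
```

```text
t: 59.48
tcp_pos: [622.2, 42.3, 179.2]
tool_rot: [[-1.0, 0.001, -0.001], [0.001, 1.0, 0.0], [0.001, 0.0, -1.0]]
contact_force: [-0.5, 0.5, -1.8]
opening: 0.584
grasp_force: 62.6
t: 60.6
tcp_pos: [622.8, 42.8, 83.1]
tool_rot: [[-1.0, 0.0, 0.001], [0.0, 1.0, -0.0], [-0.001, -0.0, -1.0]]
contact_force: [0.8, 1.0, -1.4]
opening: 0.585
grasp_force: 62.6
t: 61.22
tcp_pos: [622.5, 42.9, 79.9]
tool_rot: [[-1.0, 0.0, 0.001], [0.0, 1.0, -0.0], [-0.001, -0.0, -1.0]]
contact_force: [-1.2, 0.7, 5.2]
opening: 0.584
grasp_force: 63.2
t: 62.72
tcp_pos: [623.7, 42.8, 242.4]
tool_rot: [[-1.0, -0.0, 0.006], [-0.0, 1.0, -0.001], [-0.006, -0.001, -1.0]]
contact_force: [0.1, 0.1, -0.0]
opening: 0.999
grasp_force: 0.0
t: 63.98
tcp_pos: [502.7, 282.0, 239.0]
tool_rot: [[-1.0, 0.002, -0.0], [0.002, 1.0, -0.0], [0.0, -0.0, -1.0]]
contact_force: [0.5, 0.7, 0.8]
opening: 1.0
grasp_force: 0.0
```

View pics/f.png

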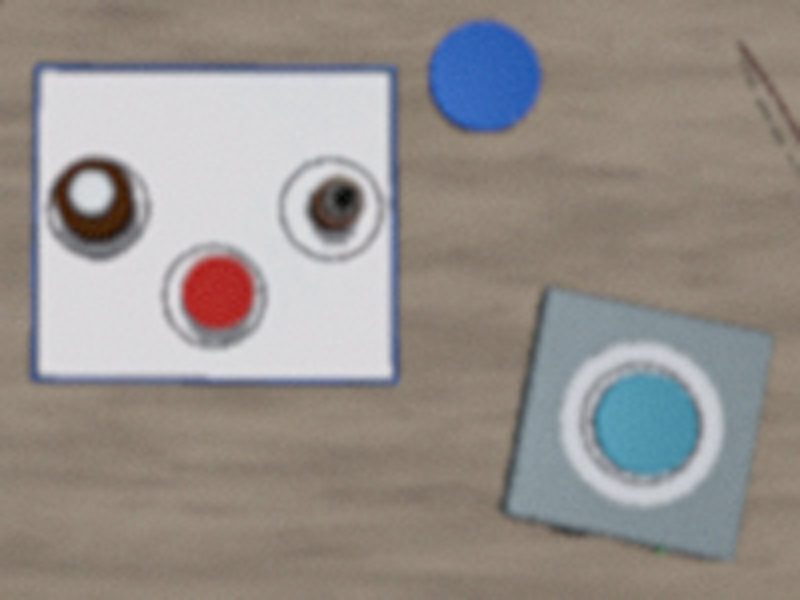

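The final view shows the amber bottle (97,200), dropper (336,203) and jar (217,293) exactly as in the first picture. The teal dish is inside the light box ring at (648,424).

```bash
python3 -c "
from bench import ctrl
print(ctrl.hand_in())"
```

```text
the job is handed in; nothing more can be done
None
```

I handed the job in at about 64 s: the teal dish lies in the light box ring and all three things stand back on their own tray rings; the last top view shows this, and no verdict was returned.

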